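# Lock the pressure screw of a jeweller's rolling mill

### The job

The roll gap of the little rolling mill is set, but the locknut of one pressure screw is still slack. Fit the open-ended spanner on that screw's square head with its handle bearing against the other screw, so that the screw cannot turn with the nut, and push the locknut's lever clockwise (seen from above) until the nut is hard tight. Then take the spanner off and lay it flat on the bench clear of the mill, without disturbing the other things on the bench.

Things in the scene. Friction and masses are not known exactly. Their poses are not given: they have to be found in the camera images.
- mill: Small grey hand rolling mill bolted to the bench; place and yaw vary. Base 130 x 200 mm, origin at the centre of its underside, x across (away from the robot at yaw 0), y along the rolls, z up. The top is a flat bridge, 90 mm in x by 178 mm in y, 170 mm up, with two upright steel pressure screws: the slack one at y = -60 mm, the locked one at y = +60. The crank at the +y end stays below 150 mm.
- screw_head (a point): On the slack screw's axis, 199 mm up, on the top face of its 44 mm round collar, where the spanner's underside lies; above it the 27 mm square head, 22 mm high, its top 7 mm bevelled to 19 mm. Turns with the screw; x and y are square to the head's faces, z up. At screw = 0 its x points 78 deg from mill +x towards -y, away from the other screw; a spanner put on with its x parallel just touches the other head with its handle.
- other_head (a point): The same point of the other screw (locked, fixed), 120 mm from screw_head. The face of its 27 mm square head nearest the mill's -x side is the one the spanner's handle must bear on: the nut drags the screw clockwise, which presses the handle there. The handle also rests on the rim of this screw's 44 mm collar. Its own nut's lever, 180 mm up, points 62 deg from mill +x towards +y.
- screw (a joint): Turn of the slack screw, rad, clockwise from above positive; -0.05 to 0 at the start. Turns against 0.3 N m of friction and is dragged by the nut's stiffer thread unless held; with the spanner bearing on the other screw its play still lets it creep to about 0.15. The setting is lost beyond 0.25 either way.
- locknut (a joint): Turn of the slack hex locknut (36 mm, 16 mm high, below the collar) on its screw, rad, clockwise from above positive; starts between 0 and 0.4, stiff (0.6 N m, about 8 N near the lever's end), hard tight against its stop at 1.25. Stays where it is left.
- lever_end (a point): Centre of the 22 mm ball at the end of the locknut's lever, 95 mm from the screw's axis, 180 mm up. The lever is a level round bar 12 mm thick; the point's x points outward along it, z up. At locknut = 0 and screw = 0 it points 25 deg from mill +x towards -y; at 1.25, 97 deg, out over the mill's -y end. Nothing overhangs it farther than 50 mm from the screw's axis.
- spanner_grip (a point): Middle of the loose steel open-ended spanner, lying flat on the bench: half-way up its 10 mm thickness, near its balance point; x along it to the jaw, z up. 195 mm long, 0.3 kg. The handle is 22 mm wide from 20 mm ahead of this point to 79 mm behind it and ends in a 30 mm round eye centred 94 mm behind it.
- spanner_jaw (a point): Centre of the spanner's open jaw, 60 mm ahead of spanner_grip along its x, half-way up its thickness. Straight jaw open to +x, 29 mm wide (about 4 deg of play either way on the 27 mm head), the mouth flared; tips 26 mm ahead of this point, head 60 mm wide. Fully on when this point is on the screw's axis, 5 mm above screw_head.
- hammer: Bystander: 250 mm hammer with a wooden handle, lying on the bench.
- doming_block: Bystander: 60 mm steel doming block standing on the bench; origin under its centre.
- jar: Bystander: glass jar, 64 mm across and 75 mm high, standing on the bench; origin under its centre.
Mind the look-alikes: they are no part of the job. There is more than one size of the part that bears spanner_grip; the job needs the smallest.

How it is judged (in metres and radians):
On the way, in this order (a step that is already met when the one before it is completed fails the run):
1. The spanner is on the square head of the slack pressure screw, down on its collar (horizontal distance between spanner_jaw and screw_head below 0.008 m and z of spanner_jaw in the frame of screw_head between 0 and 0.016 m), for 0.2 s.
2. The locknut is hard tight (1.19 rad or more) with the spanner still on the screw and the screw's setting kept (all of step 1 and value of joint locknut above 1.19 rad and value of joint screw between -0.25 and 0.25 rad), for 0.2 s.
At the end, for the whole second after the job is handed in: The locknut stands at 1.19 rad or more (tight), the screw within 0.25 rad of zero; the spanner lies flat and still on the bench, its middle and jaw no more than 12 mm up, not touching the mill; hammer, doming block and jar within 30 mm of where they stood (value of joint locknut above 1.19 rad and value of joint screw between -0.25 and 0.25 rad and height (world z) of each of spanner_grip, spanner_jaw below 0.012 m and linear speed of spanner below 0.02 m/s and contact force between spanner and mill below 0.05 N and distance of each of hammer, doming_block, jar from where it was at the start of the episode below 0.03 m).
It fails at once if the pressure screw turned more than 0.25 rad (its setting lost) (not (value of joint screw between -0.25 and 0.25 rad)).
It fails at once if a bystander was moved by more than 30 mm (distance of any of hammer, doming_block, jar from where it was at the start of the episode above 0.03 m).
It also fails if it takes over 67 s, if anything falls off the work surface, if the arm or the gripper's body presses on something with over 40 N, if the wrist force passes 120 N, or if a joint passes its speed limit or range.

### The arm

A 7-joint arm with a two-finger parallel gripper is mounted at the origin on the work surface. World frame = base frame: x ahead of the robot, y to its left, z up, the work surface at z = 0. Lengths are in mm, angles in rad, forces in N, time in s.
With the tool pointing down it reaches from about 425 to 1025 mm from the base axis. Payload 9.4 kg.
Tool frame: the origin (TCP) lies midway between the tips of the shut fingers; the grasp point (between the pads) lies 19 mm behind it; z points along the fingers, y is the line along which they close (so a half turn about z gives the same grasp; the last joint's range is limited). The gripper opens to 85 mm and grips with 20 to 120 N. Pads are 22 mm wide; open, the fingers measure 114 mm over their backs; the gripper's body (76 mm by 85 mm) begins 54 mm behind the grasp point. The pads swing forward as they close: fully open they stand 13 mm farther back than shut.
Start: joints at [-1.189, 0.599, -0.003, 1.599, 0.002, 0.943, -0.08], TCP at [321.086, 650.021, 231.275] pointing down, gripper open.
Joint ranges: [-2.57, 2.57], [-0.35, 1.97], [-1.29, 1.29], [0.11, 2.56], [-1.05, 4.19], [0.11, 1.86], [-2.63, 2.63]. Speed limits (rad/s): [2.22, 2.22, 3.01, 3.01, 3.14, 3.14, 3.14].

### API

Orientations are given as a unit quaternion [w, x, y, z].
In Python, from workcell import monitor, capture, calibration, ctrl, spot_in, landmark_of gives the robot as it stands.
- The arm moves only by the tool apply_moves, never from a script. Its argument "steps" is text: rows parted by semicolons, each of 5 numbers parted by spaces: the shift along the world's x, y, z in cm, then the turn about the world's z in rad, then the opening, from -1 (shut) to 1 (fully open), so that 0 is half open. In form: tx ty tz spin claw; .... A call has 1 to 12 rows; each row is the pose to reach, as a shift and turn from the pose commanded when the call began; what a row does not reach only later rows make up. A row lasts 1/12 s, in which the tool goes at most 41.7 mm and 7.16 degrees, less where a joint would pass 70% of its speed; a pose out of reach is approached as far as the arm can. A call with a gripper value outside its range is refused whole. The fingers move at their own pace and stop on an object; "grip_force" is the grip in N (left out, the last holds). Time passes only in rows, so rows that repeat a pose let the fingers close. It gives the time, the measured TCP pose, the force, the opening and the grip force at its end, in the units of the state.
- monitor.read_state(): the state, without advancing time (a new reading comes with each control period).
- capture(name): name is "scene" or "top" or "wrist"; returns the picture (384x512x3 uint8, blue, green, red); there is no depth.
- calibration(name): a dict with "fov_y" (degrees; the focal length in pixels is half the picture's height over the tangent of half this angle, whatever the lens; pixels are square), "cx", "cy" (the principal point, pixels), "world_from_camera" (4x4, takes a point from camera to world coordinates). Camera axes: x right, y up, looking along -z (the intrinsics and any distortion apply to the point x, -y, -z); pixel columns grow to the right and rows downward; lengths in mm; the calibration is good to about 2 mm. A picture is of the moment at which its call begins: read the wrist's pose just before it. calibration takes no time and is no camera call; for the wrist camera it gives the pose at the moment of the call.
- ctrl.finish_job(): hands the job in; it is judged then, once.
Trained networks look in the newest picture that a camera, given by its name, has taken for a name from the list of things; names that differ only in an ending like _2 or _b are one class to them, and where a whole thing is asked for, a point or a joint stands for the part that bears it (a point fixed in the world has none). Each returns a list of dicts, best first, with "conf" (0 to 1); they miss things now and then, are a little off and sometimes report something else, mostly with a low value. They report only what shows in the picture. A call takes as long as a camera call. They do not tell look-alikes from the thing itself.
- spot_in(camera, thing): "bbox" ([left, top, right, bottom] as shares, 0 to 1, of the picture: columns of its width, rows of its height, round what is visible of it).
- landmark_of(camera, thing): "position" ([column, row] as shares, 0 to 1, of the picture: columns of its width, rows of its height: a listed point, or the origin of a listed thing).
The state is a dict: "t": time; "qpos": joint angles; "joint_vel": joint speeds; "joint_torque": joint torques, N m; "tool_pos": TCP position; "tool_rot": TCP orientation; "force": force on the tool from outside, world axes, zero at the start; "torque": the same for the moment, N m; "grip_width": opening from 0.0 (shut) to 1.0 (fully open); "grip_force": force on a finger pad.
Only numpy, scipy, OpenCV 4.12 (cv2) and the standard library are available. Lean on these libraries where they do the work, as an engineer would, in place of code of your own. Each camera call takes 0.05 s, during which the arm holds its last target. There are 200 camera calls.

## Working session

There is one attempt and no reset: what is moved stays moved. The work goes in short steps, Python scripts to look and compute and a tool call to move; the robot and the scene stay as the last step left them, time stands still between calls to the robot, and variables do not carry over. Pictures are saved under pics/ and viewed, at most 10 in all, crops included, and the job is handed in when it is done.

Besides the shell and the picture viewer there is one more tool, called after ">>>" as name(argument=value, ...) on one line, values as JSON. apply_moves: Moves the arm, as the interface text tells. Its arguments: {"type":"object","properties":{"steps":{"type":"string"},"grip_force":{"type":"number"}},"required":["steps"]}

```bash
ls; mkdir -p pics; cat > h.py <<'E'
import numpy as np, cv2
from workcell import monitor, capture, calibration, ctrl, spot_in, landmark_of
def px2w(c, u, v, z, W=512, H=384):
    K=calibration(c) if isinstance(c,str) else c
    f=H/2/np.tan(np.radians(K['fov_y'])/2); M=np.array(K['world_from_camera'])
    d=M[:3,:3]@np.array([(u-K['cx'])/f,-(v-K['cy'])/f,-1]); o=M[:3,3]
    return o+d*(z-o[2])/d[2]
def w2px(c,p,H=384):
    K=calibration(c) if isinstance(c,str) else c
    f=H/2/np.tan(np.radians(K['fov_y'])/2); M=np.array(K['world_from_camera'])
    q=M[:3,:3].T@(np.array(p)-M[:3,3]); return np.array([K['cx']+f*q[0]/-q[2],K['cy']-f*q[1]/-q[2]])
E
python3 - <<'E'
from h import *
s=monitor.read_state();print(s['t'],s['tool_pos'],s['tool_rot'],s['grip_width'])
ims=[]
for c in ('scene','top'):
    K=calibration(c);print(c,{k:(np.round(v,3).tolist() if k=='world_from_camera' else v) for k,v in K.items()})
    im=capture(c);cv2.imwrite(f'pics/{c}0.png',im);ims.append(im)
    for t in ['mill','screw_head','other_head','lever_end','spanner_grip','spanner_jaw','hammer','doming_block','jar']:
        for r in landmark_of(c,t)[:4]:
            u,v=np.array(r['position'])*[512,384]
            z={'screw_head':199,'other_head':199,'lever_end':180,'spanner_grip':5,'spanner_jaw':5}.get(t,0)
            print(c,t,round(r['conf'],2),round(u,1),round(v,1),px2w(c,u,v,z).round(0))
print(monitor.read_state()['t'])
for c,im in zip(('scene','top'),ims): cv2.imwrite(f'pics/{c}0b.png',cv2.resize(im,(768,576),interpolation=cv2.INTER_CUBIC))
E
```

```text
pics
0.0 [320.89227978 649.58099773 230.41581479] [-9.02972160e-05  2.27364193e-01  9.73809475e-01 -7.88707398e-04] 1.0022235826553865
scene {'fov_y': 46.3056510256124, 'cx': 253.40056483800873, 'cy': 185.66666188372614, 'world_from_camera': [[0.045, -0.841, 0.54, 1187.939], [0.999, 0.041, -0.018, -103.982], [-0.007, 0.54, 0.842, 1270.468], [0.0, 0.0, 0.0, 1.0]]}
scene mill 0.89 312.1 235.8 [569.  99.   0.]
scene screw_head 0.87 294.6 202.6 [562.  31. 199.]
scene other_head 0.79 338.1 205.0 [576. 150. 199.]
scene other_head 0.69 362.4 168.4 [457. 238. 199.]
scene lever_end 0.56 278.9 231.8 [640. -18. 180.]
scene spanner_grip 0.89 114.5 224.2 [ 500. -524.    5.]
scene spanner_grip 0.66 191.0 210.6 [ 462. -283.    5.]
scene spanner_grip 0.6 191.9 137.8 [ 161. -288.    5.]
scene spanner_jaw 0.84 182.8 196.8 [ 408. -311.    5.]
scene spanner_jaw 0.68 95.8 215.3 [ 465. -589.    5.]
scene spanner_jaw 0.68 209.3 148.8 [ 214. -225.    5.]
scene hammer 0.73 181.4 299.2 [ 753. -302.    0.]
scene doming_block 0.64 291.6 310.9 [802.  13.   0.]
scene jar 0.67 366.2 168.1 [321. 314.   0.]
top {'fo
[... 327 characters left out ...]
 0.27 229.6 137.8 [633. -24. 199.]
top other_head 0.96 166.2 158.8 [578. 148. 199.]
top lever_end 0.44 229.2 135.7 [643. -22. 180.]
top spanner_grip 0.82 326.2 300.5 [ 166. -303.    5.]
top spanner_grip 0.74 391.8 193.8 [ 492. -517.    5.]
top spanner_grip 0.65 314.8 200.7 [ 474. -276.    5.]
top spanner_jaw 0.79 413.5 204.5 [ 458. -583.    5.]
top spanner_jaw 0.65 328.2 217.2 [ 422. -316.    5.]
top spanner_jaw 0.59 300.1 284.0 [ 217. -224.    5.]
top spanner_jaw 0.55 319.7 117.1 [ 741. -299.    5.]
top hammer 0.61 321.6 117.0 [ 743. -305.    0.]
top doming_block 0.74 224.1 97.7 [812.   7.   0.]
top doming_block 0.52 209.1 164.6 [594.  56.   0.]
top jar 0.81 128.1 254.7 [312. 311.   0.]
1.0
```

View pics/top0b.png

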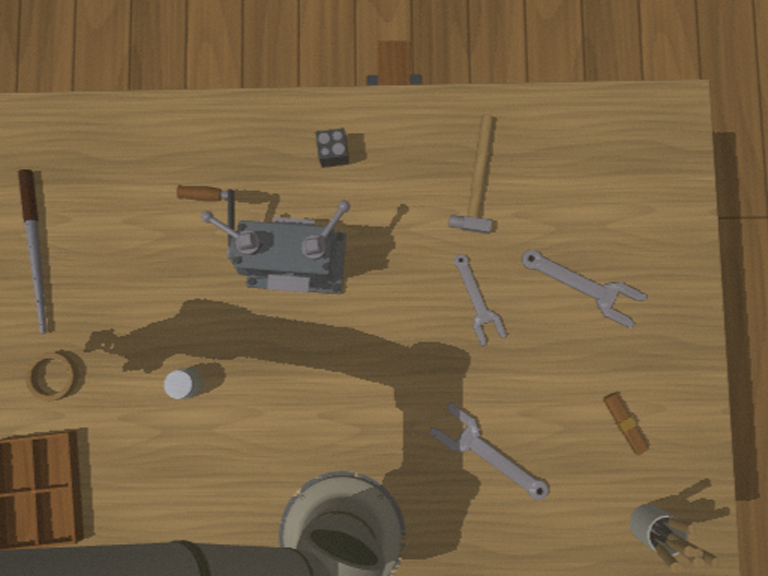

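View pics/scene0b.png

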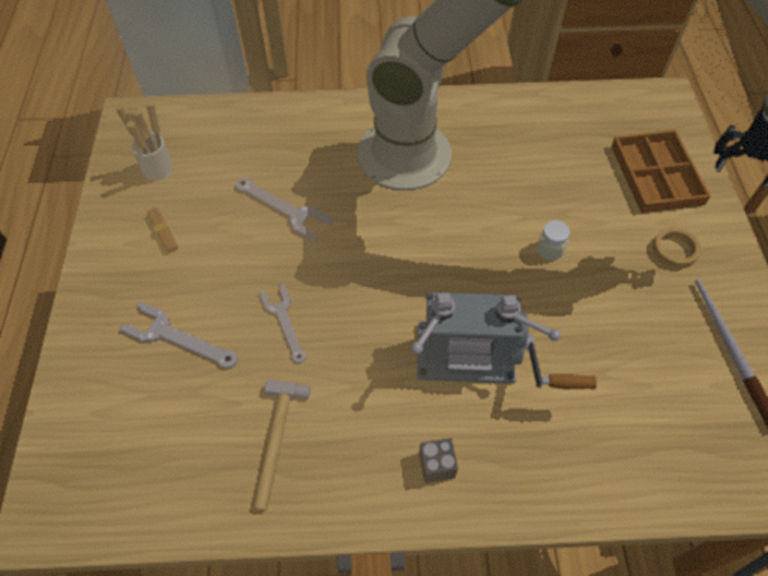

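The three spanners in the top view, at full-size pixels (392,194), (326,300) and (315,201), have grip-to-jaw lengths of about 74, 94 and 65 mm. The one at (315,201) is the smallest, which fits a 60 mm grip-to-jaw length. I'll move over it and confirm with a crop from the wrist camera.

>>> apply_moves(steps="1 -1 3.5 -0.12 1; 2.5 -4 6 -0.24 1; 4.5 -7.5 7 -0.36 1; 6.5 -11 7 -0.48 1; 8.5 -14.5 7 -0.6 1; 10.5 -18 7 -0.72 1; 12.5 -21.5 7 -0.84 1; 14.5 -25 7 -0.96 1; 16.5 -28.5 7 -1.08 1; 18.5 -32 7 -1.2 1; 19.5 -36 7 -1.32 1; 20 -40 7 -1.44 1")

```text
t: 2.0
tool_pos: [522.4, 248.1, 301.4]
tool_rot: [0.0, 0.815, 0.58, 0.001]
force: [0.5, -0.7, -0.1]
grip_width: 1.002
grip_force: 0.0
```

>>> apply_moves(steps="0 -4 0 -0.12 1; 0 -8 0 -0.24 1; 0 -12 0 -0.36 1; 0 -16 0 -0.48 1; 0 -20 0 -0.6 1; 0 -24 0 -0.67 1; 0 -28 0 -0.67 1; -1 -32 0 -0.67 1; -2 -36 0 -0.67 1; -3 -40 0 -0.67 1; -4 -44 0 -0.67 1; -5 -48 0 -0.67 1")

```text
t: 3.0
tool_pos: [470.3, -231.7, 301.6]
tool_rot: [0.0, 0.959, 0.283, 0.0]
force: [-0.0, -0.8, 0.2]
grip_width: 0.998
grip_force: 0.0
```

>>> apply_moves(steps="0 -4 0 0 1; 0 -5 0 0 1; 0 -5 0 0 1; 0 -5 0 0 1")

```text
t: 3.33
tool_pos: [471.0, -280.0, 301.1]
tool_rot: [-0.0, 0.959, 0.282, -0.0]
force: [0.7, 0.9, -0.3]
grip_width: 0.999
grip_force: 0.0
```

```bash
cat >> h.py <<'E'
def yaw():
    s=monitor.read_state(); w,x,y,z=s['tool_rot']
    return np.degrees(np.arctan2(1-2*(x*x+z*z),2*(x*y-w*z)))   # tool y axis
def lm(c,t,z,n=3):
    K=calibration(c); out=[]
    for r in landmark_of(c,t)[:n]:
        u,v=np.array(r['position'])*[512,384]; p=px2w(K,u,v,z); out.append(p)
        print(c,t,round(r['conf'],2),round(u,1),round(v,1),p.round(1))
    return out
E
python3 - <<'E'
from h import *
s=monitor.read_state();print(s['t'],s['tool_pos'],yaw(),s['qpos'])
im=capture('wrist')
lm('wrist','spanner_grip',5);lm('wrist','spanner_jaw',5)
print(np.round(calibration('wrist')['world_from_camera'],3))
cv2.imwrite('pics/w1.png',im)
E
```

```text
3.3333 [ 470.95440577 -280.02381427  301.11923211] -57.26036131584964 [-0.06746995  0.36241407  0.68869034  1.95331947 -0.28642003  0.92405797
 -0.23513345]
wrist spanner_grip 0.81 404.1 215.3 [ 505.8 -506.9    5. ]
wrist spanner_grip 0.61 155.7 319.1 [ 163.5 -292.3    5. ]
wrist spanner_grip 0.58 261.2 154.5 [ 469.1 -289.4    5. ]
wrist spanner_jaw 0.97 429.3 265.8 [ 465.  -588.6    5. ]
wrist spanner_jaw 0.71 255.1 192.6 [ 419.9 -310.8    5. ]
[[ 5.43000e-01  8.09000e-01  2.23000e-01  5.28176e+02]
 [-8.40000e-01  5.24000e-01  1.43000e-01 -2.42272e+02]
 [-1.00000e-03 -2.65000e-01  9.64000e-01  4.43433e+02]
 [ 0.00000e+00  0.00000e+00  0.00000e+00  1.00000e+00]]
```

```bash
python3 - <<'E'
import cv2
im=cv2.imread('pics/w1.png')[70:280,130:410]
cv2.imwrite('pics/w1c.png',cv2.resize(im,None,fx=2.8,fy=2.8,interpolation=cv2.INTER_CUBIC))
E
```

```text
(no output)
```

View pics/w1c.png

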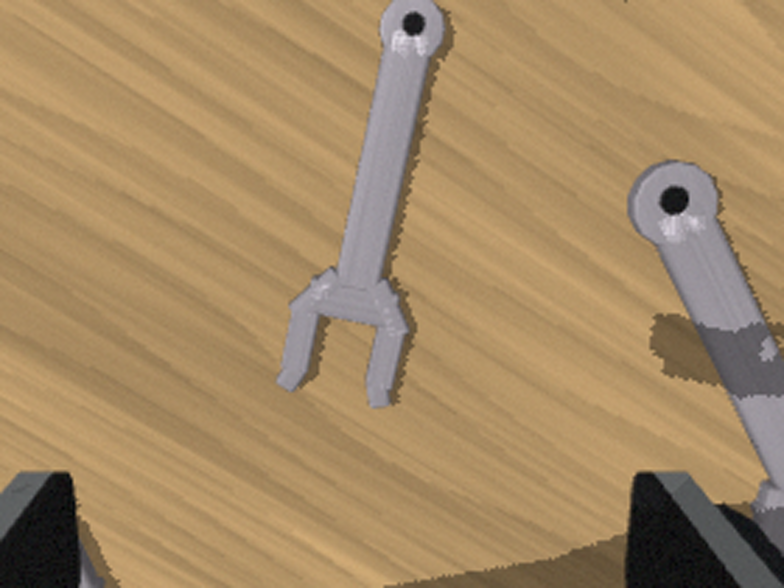

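The crop shows the smallest spanner: its eye is at wrist pixel (278,78) and its jaw tips are centred at (249,210). The larger one to the right doesn't fit. Next I'll compute its pose from these pixels.

```bash
python3 - <<'E'
from h import *
K=calibration('wrist')
e=px2w(K,277.9,78.2,8)[:2]; t=px2w(K,249.3,210.4,8)[:2]
d=t-e; print(e,t,np.linalg.norm(d),np.degrees(np.arctan2(d[1],d[0]))); u=d/np.linalg.norm(d)
print('grip',e+94*u, t-86*u,'jaw',e+154*u, t-26*u)
# handle edges -> axis in wrist pic
for c in ('top','scene'):
    print(c,[w2px(c,[*p,5]).round(1) for p in (e,t)])
print(yaw())
E
```

```text
[ 562.43886654 -252.95304769] [ 394.57686534 -317.54811449] 179.8615414806921 -158.95274911289664
grip [ 474.71011707 -286.71199488] [ 474.83933827 -286.6622692 ] jaw [ 418.71304293 -308.26025904] [ 418.84226413 -308.21053336]
top [array([306.7, 172.8]), array([328.8, 225.9])]
scene [array([199.5, 238.2]), array([181. , 193.3])]
-57.041721680287765
```

>>> apply_moves(steps="0.4 -0.7 -4 -0.1 0.5; 0.4 -0.7 -8 -0.204 0.2; 0.4 -0.7 -12 -0.204 0; 0.4 -0.7 -16 -0.204 0; 0.4 -0.7 -20 -0.204 0; 0.4 -0.7 -24 -0.204 0; 0.4 -0.7 -27 -0.204 0; 0.4 -0.7 -29 -0.204 0; 0.4 -0.7 -29.9 -0.204 0; 0.4 -0.7 -29.9 -0.204 0; 0.4 -0.7 -29.9 -0.204 -0.3; 0.4 -0.7 -29.9 -0.204 -1", grip_force=80)

```text
t: 4.48
tool_pos: [475.9, -286.8, 3.7]
tool_rot: [0.0, 0.983, 0.184, 0.001]
force: [-4.5, 2.1, 19.2]
grip_width: 0.235
grip_force: 55.4
```

>>> apply_moves(steps="0 0 0 0 -1; 0 0 0 0 -1; 0 0 0 0 -1; 0 0 0 0 -1")

```text
t: 4.82
tool_pos: [475.9, -286.9, 3.9]
tool_rot: [0.0, 0.983, 0.184, 0.001]
force: [-1.0, 1.7, 8.4]
grip_width: 0.222
grip_force: 79.6
```

>>> apply_moves(steps="0 0 2 0 -1; 0 0 6 0 -1; 0 0 10 0 -1; 0 0 14 0 -1; 0 0 18 0 -1; 0 2 21.5 0.1 -1; 0 4.5 24.5 0.2 -1; 1 7.5 27 0.3 -1; 2 11 29 0.4 -1; 3 15 29 0.5 -1; 4 19 29 0.6 -1; 4 19 29 0.6 -1", grip_force=110)

```text
t: 5.82
tool_pos: [516.8, -88.0, 292.8]
tool_rot: [-0.002, 0.881, 0.473, 0.002]
force: [1.1, 1.3, -3.7]
grip_width: 0.209
grip_force: 109.6
```

```bash
python3 - <<'E'
from h import *
s=monitor.read_state();print(s['t'],s['tool_pos'],yaw(),s['force'],s['grip_width'])
for c in ('wrist','top','scene'):
    im=capture(c); cv2.imwrite(f'pics/{c}2.png',im)
    for t,z in (('screw_head',199),('other_head',199),('lever_end',180),('mill',0),('spanner_jaw',s['tool_pos'][2]+3),('spanner_grip',s['tool_pos'][2]+3)): lm(c,t,z,2)
a=cv2.imread('pics/wrist2.png')
cv2.imwrite('pics/w2b.png',cv2.resize(a,(768,576),interpolation=cv2.INTER_CUBIC))
E
```

```text
5.8167 [516.80392209 -88.04428467 292.77755596] -33.57389232005157 [ 1.05952373  1.3363789  -3.65166869] 0.20901056980983582
wrist screw_head 0.74 209.9 6.0 [560.8  27.1 199. ]
wrist lever_end 0.67 346.5 15.1 [637.  -32.2 180. ]
wrist spanner_grip 0.69 253.6 256.0 [ 511.5 -101.7  295.8]
wrist spanner_grip 0.48 210.7 5.3 [558.   -6.2 295.8]
top screw_head 0.47 207.8 163.8 [562.2  35.4 199. ]
top other_head 0.91 169.2 158.9 [577.2 140.2 199. ]
top mill 0.82 193.2 174.2 [564.  106.9   0. ]
top spanner_jaw 0.95 414.6 202.8 [ 442.4 -478.8  295.8]
top spanner_jaw 0.88 301.1 284.9 [ 249.1 -199.6  295.8]
top spanner_grip 0.82 324.0 298.4 [ 216.8 -253.3  295.8]
top spanner_grip 0.64 390.3 193.3 [ 466.3 -421.1  295.8]
scene screw_head 0.85 292.1 204.8 [568.6  23.1 199. ]
scene other_head 0.69 342.8 205.1 [576.4 162.4 199. ]
scene lever_end 0.62 282.2 235.7 [652.2 -10.  180. ]
scene mill 0.96 312.1 236.0 [569.4  99.    0. ]
scene spanner_jaw 0.97 96.9 214.4 [ 628.3 -474.9  295.8]
scene spanner_jaw 0.97 206.5 152.6 [ 450.2 -205.   295.8]
scene spanner_grip 0.74 192.2 140.1 [ 405.  -244.9  295.8]
scene spanner_grip 0.68 249.3 170.5 [514.8 -91.5 295.8]
```

View pics/w2b.png

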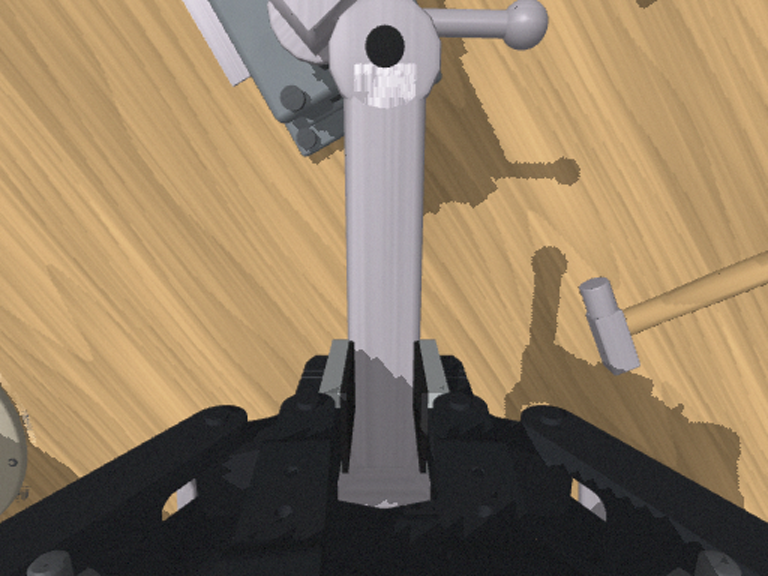

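The wrist view shows the spanner held straight along the tool's axis, with its eye at pixel (257,31). The mill corner is at the upper left and the lever ball at (348,15). I'll now turn to the final yaw, with the mill to the right of the spanner, and measure the heads.

>>> apply_moves(steps="-2 3 2 0.12 -1; -4 6 4 0.24 -1; -4.2 9 4 0.36 -1; -4.2 10.3 4 0.48 -1; -4.2 10.3 4 0.6 -1; -4.2 10.3 4 0.7 -1; -4.2 10.3 4 0.7 -1; -4.2 10.3 4 0.7 -1")

```text
t: 7.53
tool_pos: [473.0, 5.8, 332.3]
tool_rot: [0.0, 0.673, 0.74, 0.0]
force: [-0.9, -0.2, -2.8]
grip_width: 0.21
grip_force: 109.8
```

```bash
python3 - <<'E'
from h import *
s=monitor.read_state();print(s['t'],s['tool_pos'],yaw(),s['force'],s['grip_width'])
for c in ('wrist',):
    im=capture(c); cv2.imwrite(f'pics/{c}3.png',im)
    for t,z in (('screw_head',199),('other_head',199),('lever_end',180),('mill',0)): lm(c,t,z,2)
print(calibration('wrist'))
cv2.imwrite('pics/w3b.png',cv2.resize(im,(768,576),interpolation=cv2.INTER_CUBIC))
E
```

```text
7.5333 [473.03990835   5.84121742 332.33701439] 5.412481054728734 [-0.87655396 -0.23649419 -2.84952373] 0.20999303756828658
wrist screw_head 0.84 365.1 158.0 [564.1  31.  199. ]
wrist other_head 0.9 406.2 2.5 [573.5 151.  199. ]
wrist lever_end 0.59 424.7 216.3 [637.5 -21.9 180. ]
wrist mill 0.98 329.1 87.6 [566.8  94.3   0. ]
{'fov_y': 60.60246061175577, 'cx': 255.59230276799184, 'cy': 187.54284379384077, 'world_from_camera': array([[ 9.95504051e-01, -9.13686805e-02, -2.49689403e-02,
         4.66843720e+02],
       [ 9.47187797e-02,  9.59758413e-01,  2.64371220e-01,
         7.22329095e+01],
       [-1.91099046e-04, -2.65547648e-01,  9.64097718e-01,
         4.74539942e+02],
       [ 0.00000000e+00,  0.00000000e+00,  0.00000000e+00,
         1.00000000e+00]])}
```

View pics/w3b.png

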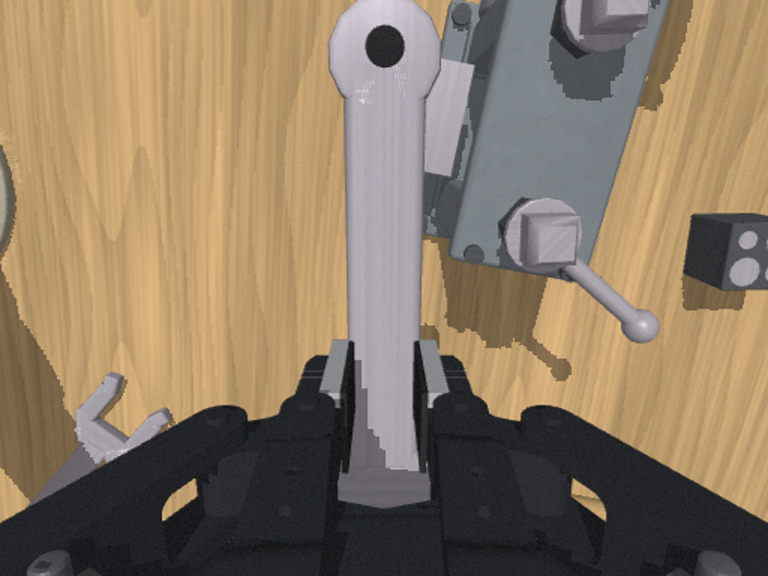

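```bash
python3 - <<'E'
from h import *
s=monitor.read_state(); K=calibration('wrist'); y=np.radians(yaw()); X=np.array([-np.sin(y),np.cos(y)]);Y=np.array([np.cos(y),np.sin(y)])
for z in (326,330,334,338):
    f=lambda u,v:(px2w(K,u,v,z)[:2]-s['tool_pos'][:2])
    print(z,[ (round(f(u/1.5,v/1.5)@X,1),round(f(u/1.5,v/1.5)@Y,1)) for u,v in ((385,46),(384,470),(384,495),(345,150),(424,150))])
print('head top',px2w(K,552/1.5,237/1.5,221),'lm',px2w(K,365.1,158,199), 'other', px2w(K,406.2,2.5,199))
im=cv2.imread('pics/wrist3.png')
a=cv2.resize(im[120:215,320:450],None,fx=6,fy=6,interpolation=cv2.INTER_CUBIC)
cv2.imwrite('pics/w3c.png',a)
E
```

```text
326 [(np.float64(93.2), np.float64(0.6)), (np.float64(-42.7), np.float64(0.2)), (np.float64(-52.9), np.float64(0.2)), (np.float64(65.4), np.float64(-11.1)), (np.float64(65.4), np.float64(11.9))]
330 [(np.float64(92.5), np.float64(0.6)), (np.float64(-39.7), np.float64(0.2)), (np.float64(-49.7), np.float64(0.2)), (np.float64(65.5), np.float64(-10.8)), (np.float64(65.4), np.float64(11.6))]
334 [(np.float64(91.8), np.float64(0.6)), (np.float64(-36.8), np.float64(0.2)), (np.float64(-46.5), np.float64(0.2)), (np.float64(65.5), np.float64(-10.5)), (np.float64(65.5), np.float64(11.3))]
338 [(np.float64(91.0), np.float64(0.6)), (np.float64(-33.8), np.float64(0.2)), (np.float64(-43.3), np.float64(0.2)), (np.float64(65.5), np.float64(-10.2)), (np.float64(65.5), np.float64(11.0))]
head top [558.5416484   34.85390586 221.        ] lm [564.04811487  31.37725795 199.        ] other [573.18763138 151.29936652 199.        ]
```

View pics/w3c.png

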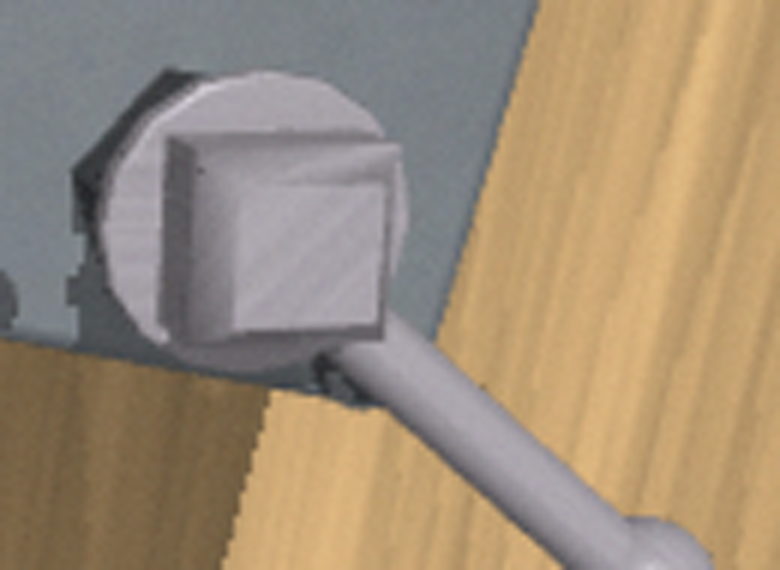

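```bash
python3 - <<'E'
from h import *
K=calibration('wrist')
g=lambda u,v,z:px2w(K,320+u/6,120+v/6,z)[:2].round(1)
print('top',g(309,257,221),'collar',g(255.5,221,199))
c=[g(*p,221) for p in ((238,185),(383,180),(380,328),(235,335))]
for a,b in ((0,1),(3,2),(3,0),(2,1)):
    d=c[b]-c[a];print(np.linalg.norm(d),np.degrees(np.arctan2(d[1],d[0])))
d=g(400,147,214)-g(165,133,214);print(np.linalg.norm(d),np.degrees(np.arctan2(d[1],d[0])))
print('ball',lm('wrist','lever_end',180,1))
print(yaw())
E
```

```text
top [562.   31.3] collar [561.7  32.2]
18.655026132385878 7.391683609952855
19.09188309203676 8.130102354155985
19.94241710525582 98.94275394840979
19.713193551527873 100.22685770634135
31.21938500355181 2.019207151048374
wrist lever_end 0.59 424.7 216.3 [637.6 -21.6 180. ]
ball [array([637.55852565, -21.56291499, 180.        ])]
5.533504837067922
```

The enlarged crop shows the slack screw's square head, with its top face centred at wrist pixel (371,163). Its measured face is 19 mm wide at about 8°, so screw is about -0.03. The lever goes to the lower right. I'll hover over the head.

>>> apply_moves(steps="2.5 2.5 0 0.063 -1; 5 5 0 0.063 -1; 7.5 7.5 -1 0.063 -1; 7.9 8.7 -3 0.063 -1; 7.9 8.7 -6 0.063 -1; 7.9 8.7 -7.5 0.063 -1; 7.9 8.7 -7.5 0.063 -1; 7.9 8.7 -7.5 0.063 -1; 7.9 8.7 -7.5 0.063 -1")

```text
t: 8.58
tool_pos: [552.8, 92.8, 258.3]
tool_rot: [0.0, 0.648, 0.761, 0.001]
force: [0.5, 0.3, -2.8]
grip_width: 0.205
grip_force: 109.8
```

```bash
python3 - <<'E'
from h import *
s=monitor.read_state();print(s['t'],s['tool_pos'],yaw(),s['force'],s['grip_width'])
w=capture('wrist');a=capture('scene')
for c in ('wrist','scene'):
    for t,z in (('screw_head',199),('other_head',199),('spanner_jaw',s['tool_pos'][2]+1)): lm(c,t,z,2)
o=cv2.resize(a[150:260,250:400],None,fx=4.9,fy=4.9,interpolation=cv2.INTER_CUBIC)[:300]
w2=cv2.resize(w[:260],(590,300))
cv2.imwrite('pics/m4.png',np.vstack([cv2.resize(o,(590,240)),w2]))
cv2.imwrite('pics/s4c.png',cv2.resize(a[150:230,260:380],(780,520),interpolation=cv2.INTER_CUBIC));cv2.imwrite('pics/w4.png',w)
E
```

```text
8.5833 [552.83056028  92.80575807 258.34814969] 9.177343854945997 [ 0.47042219  0.2700891  -2.8297794 ] 0.20521732948887994
wrist other_head 0.96 304.2 117.1 [573.1 152.  199. ]
scene screw_head 0.66 292.6 203.3 [563.9  25.  199. ]
scene other_head 0.77 340.7 206.0 [579.  156.2 199. ]
scene spanner_jaw 0.7 96.9 215.0 [ 609.3 -488.5  259.3]
scene spanner_jaw 0.68 297.2 189.9 [558.5  33.7 259.3]
```

View pics/s4c.png

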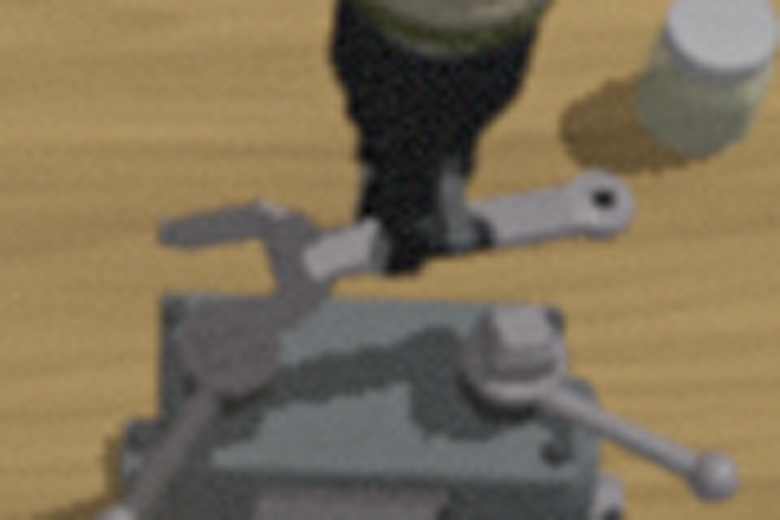

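The scene crop shows the spanner hovering with its jaw over the slack head at scaled (220,300). Its handle passes on the robot side of the other head at (515,340). I'll lower it carefully.

>>> apply_moves(steps="0 0 -2 0 -1; 0 0 -3 0 -1; 0 0 -3.6 0 -1; 0 0 -4 0 -1; 0 0 -4 0 -1")

```text
t: 9.4
tool_pos: [551.9, 93.9, 217.0]
tool_rot: [-0.001, 0.648, 0.762, -0.0]
force: [-3.0, 5.2, 1.4]
grip_width: 0.206
grip_force: 110.5
```

>>> apply_moves(steps="0 0 -0.3 0 -1; 0 0 -0.6 0 -1; 0 0 -0.8 0 -1; 0 0 -0.8 0 -1")

```text
t: 9.73
tool_pos: [552.1, 95.2, 210.9]
tool_rot: [-0.001, 0.648, 0.762, 0.001]
force: [-6.7, 9.0, 13.5]
grip_width: 0.21
grip_force: 112.0
```

>>> apply_moves(steps="-0.1 0.2 0 0 -1; -0.1 0.3 0 0 -1; -0.1 0.3 -0.2 0 -1; -0.1 0.3 -0.4 0 -1; -0.1 0.3 -0.4 0 -1")

```text
t: 10.15
tool_pos: [551.4, 95.8, 205.2]
tool_rot: [0.0, 0.648, 0.762, 0.0]
force: [0.6, 0.4, -0.7]
grip_width: 0.208
grip_force: 110.0
```

```bash
python3 - <<'E'
from h import *
s=monitor.read_state();print(s['t'],s['tool_pos'],yaw(),s['force'],s['torque'],s['grip_width'])
w=capture('wrist');a=capture('scene')
o=cv2.resize(a[150:230,260:380],(600,400),interpolation=cv2.INTER_CUBIC)
cv2.imwrite('pics/m5.png',np.hstack([o[:,:400],cv2.resize(w,(400,300),interpolation=cv2.INTER_AREA).copy() if 0 else cv2.resize(w[0:300,90:390],(400,400))]))
E
```

```text
10.15 [551.445018    95.8386368  205.18836752] 9.208432452132485 [ 0.64963488  0.38113705 -0.68862697] [ 0.29050088 -0.06301838 -0.00630699] 0.20810855419276636
```

View pics/m5.png

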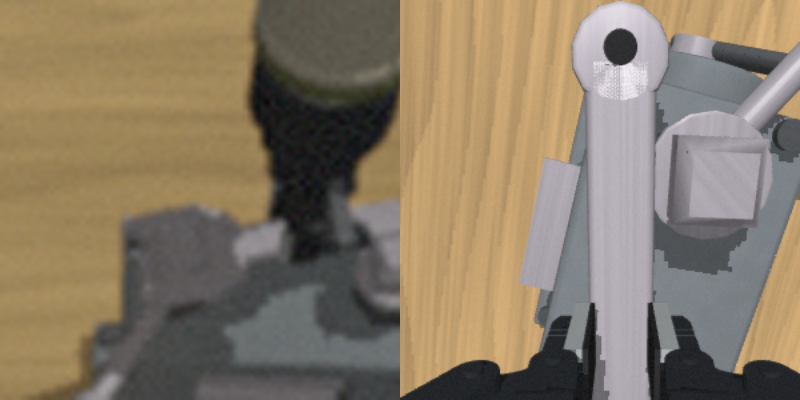

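The wrist view shows the handle beside the other head, on the robot's side, with the jaw apparently down over the slack head. I'll lower it until it seats.

>>> apply_moves(steps="0 0 -0.2 0 -1; 0 0 -0.3 0 -1; 0 0 -0.3 0 -1")

```text
t: 10.5
tool_pos: [551.6, 95.7, 203.0]
tool_rot: [0.0, 0.648, 0.761, 0.0]
force: [-0.9, -0.9, 9.1]
grip_width: 0.204
grip_force: 111.1
```

>>> apply_moves(steps="0 0 0 0 -0.4; 0 0 0 0 -0.1; 0 0 0 0 0; 0 0 0 0 0; 0 0 2 0 0; 0 0 6 0 0; 0 0 9.5 0 0; 2 -2 9.5 0.12 -0.4; 4 -4 9.5 0.24 -1; 7 -6 9.5 0.36 -1; 9 -8.1 9.5 0.48 -1; 9 -8.1 9.5 0.6 -1", grip_force=60)

```text
t: 11.5
tool_pos: [644.3, 9.7, 296.9]
tool_rot: [0.002, 0.394, 0.919, -0.001]
force: [-0.6, -1.2, -0.4]
grip_width: -0.002
grip_force: 0.0
```

```bash
python3 - <<'E'
from h import *
s=monitor.read_state();print(s['t'],s['tool_pos'],yaw(),s['force'],s['grip_width'])
capture('scene');capture('top');w=capture('wrist')
for c in ('wrist','scene','top'):
    for t,z in (('screw_head',199),('lever_end',180),('spanner_jaw',204),('spanner_grip',204)): lm(c,t,z,3)
cv2.imwrite('pics/w6.png',cv2.resize(w,(768,576)))
E
```

```text
11.5 [644.32713051   9.72587166 296.94672954] 43.6535991430637 [-0.64333529 -1.17439804 -0.43111455] -0.001720702872747872
wrist screw_head 0.71 192.1 94.2 [560.9  33.9 199. ]
wrist lever_end 0.71 224.5 213.2 [639.7 -22.1 180. ]
wrist spanner_grip 0.78 234.7 19.8 [551.1  90.2 204. ]
scene screw_head 0.62 311.1 236.5 [667.6  64.3 199. ]
scene lever_end 0.52 278.0 234.5 [648.2 -21.  180. ]
scene spanner_jaw 0.91 96.8 217.6 [ 585.7 -508.7  204. ]
scene spanner_jaw 0.74 207.9 150.8 [ 374.2 -210.3  204. ]
scene spanner_grip 0.96 115.9 227.6 [ 618.7 -453.3  204. ]
scene spanner_grip 0.91 320.0 197.9 [553.3 101.7 204. ]
scene spanner_grip 0.7 191.9 138.7 [ 325.9 -259.3  204. ]
top screw_head 0.61 209.6 164.8 [559.4  30.6 199. ]
top lever_end 0.57 227.6 137.4 [638.5 -17.  180. ]
top spanner_jaw 0.86 414.1 203.2 [ 447.8 -511.5  204. ]
top spanner_jaw 0.83 301.4 287.3 [ 231.9 -209.   204. ]
top spanner_jaw 0.58 210.6 160.7 [569.7  27.3 204. ]
top spanner_grip 0.83 322.6 299.5 [ 200.2 -263.3  204. ]
top spanner_grip 0.81 391.4 190.4 [ 482.7 -453.2  204. ]
```

View pics/w6.png

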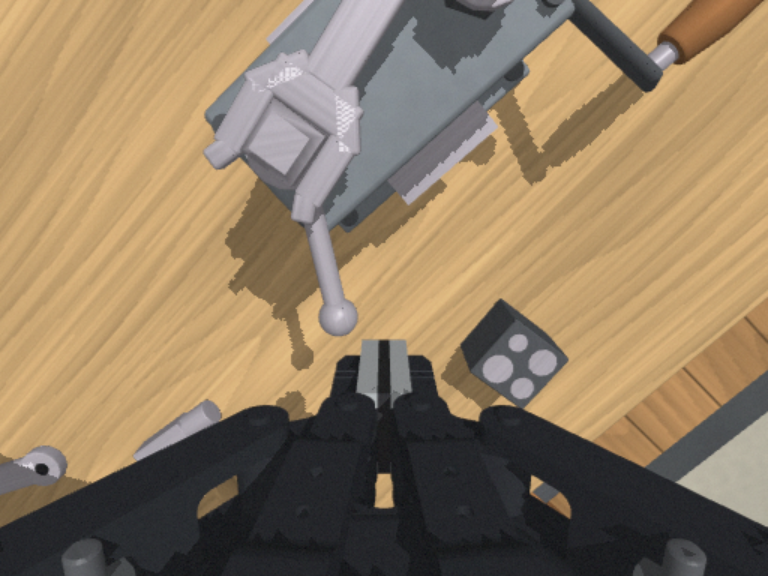

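The wrist view shows the spanner's jaw around the square head at scaled (283,147). The lever ball is at (338,316), just to the left of the shut fingers. I'll lower the fingers to the anticlockwise side of the lever.

>>> apply_moves(steps="-0.3 0.6 -3 0.1 -1; -0.3 0.6 -6 0.2 -1; -0.3 0.6 -9 0.2 -1; -0.3 0.6 -11.5 0.2 -1; -0.3 0.6 -12.8 0.2 -1; -0.3 0.6 -12.8 0.2 -1; -0.3 0.6 -12.8 0.2 -1")

```text
t: 12.83
tool_pos: [637.9, 20.9, 168.9]
tool_rot: [-0.001, 0.3, 0.954, -0.0]
force: [0.2, 0.5, 0.4]
grip_width: -0.001
grip_force: 0.0
```

```bash
python3 - <<'E'
from h import *
s=monitor.read_state();print(s['t'],s['tool_pos'],yaw(),s['force'])
p=s['tool_pos'][:2]; S=np.array([562,32]); r=75; d=20.5
for th in range(-35,-116,-5):
    t=np.radians(th); C=S+r*np.array([np.cos(t),np.sin(t)])+d*np.array([-np.sin(t),np.cos(t)])
    print(th,((C-p)/10).round(2),round(np.radians(th+90-yaw()),2))
E
```

```text
12.8333 [637.94714133  20.90572889 168.91613011] 55.04597112281248 [0.22166223 0.47328719 0.38876819]
-35 [-0.28 -1.51] -0.0
-40 [-0.53 -2.14] -0.09
-45 [-0.84 -2.74] -0.18
-50 [-1.2  -3.32] -0.26
-55 [-1.61 -3.86] -0.35
-60 [-2.07 -4.36] -0.44
-65 [-2.57 -4.82] -0.52
-70 [-3.1  -5.24] -0.61
-75 [-3.67 -5.6 ] -0.7
-80 [-4.27 -5.92] -0.79
-85 [-4.9  -6.18] -0.87
-90 [-5.54 -6.39] -0.96
-95 [-6.21 -6.54] -1.05
-100 [-6.88 -6.63] -1.14
-105 [-7.56 -6.67] -1.22
-110 [-8.23 -6.64] -1.31
-115 [-8.91 -6.55] -1.4
```

>>> apply_moves(steps="-0.3 -1 0 0 -1; -0.3 -1.5 0 0 -1; -0.4 -1.8 0 -0.05 -1; -0.5 -2.1 0 -0.09 -1; -0.7 -2.4 0 -0.13 -1; -0.8 -2.7 0 -0.18 -1; -1 -3 0 -0.22 -1; -1.2 -3.3 0 -0.26 -1; -1.4 -3.6 0 -0.3 -1; -1.6 -3.9 0 -0.35 -1; -1.8 -4.1 0 -0.4 -1; -2.1 -4.4 0 -0.44 -1")

```text
t: 13.83
tool_pos: [619.9, -22.2, 171.2]
tool_rot: [0.003, 0.502, 0.865, 0.002]
force: [6.3, 4.3, -1.3]
grip_width: -0.002
grip_force: 3.2
```

```bash
python3 - <<'E'
from h import *
s=monitor.read_state();print(s['t'],s['tool_pos'],yaw(),s['force'])
capture('wrist')
for t,z in (('screw_head',199),('lever_end',180),('spanner_grip',204),('spanner_jaw',204),('other_head',199)): lm('wrist',t,z,2)
E
```

```text
13.8333 [619.91662823 -22.21635206 171.21079094] 29.750745638379577 [ 6.3058979   4.28730767 -1.29318768]
wrist screw_head 0.64 184.8 70.1 [561.5  30.9 199. ]
wrist spanner_grip 0.69 184.3 71.0 [562.3  30.7 204. ]
```

>>> apply_moves(steps="-0.2 -0.2 0 -0.04 -1; -0.5 -0.5 0 -0.08 -1; -0.7 -0.7 0 -0.13 -1; -1 -0.9 0 -0.17 -1; -1.3 -1.1 0 -0.21 -1; -1.6 -1.2 0 -0.26 -1; -1.9 -1.4 0 -0.3 -1; -2.2 -1.6 0 -0.35 -1; -2.5 -1.7 0 -0.39 -1; -2.8 -1.8 0 -0.43 -1; -3.1 -1.9 0 -0.48 -1; -3.5 -2 0 -0.52 -1")

```text
t: 15.13
tool_pos: [585.6, -43.8, 171.4]
tool_rot: [0.003, 0.708, 0.706, 0.003]
force: [8.0, 0.1, -2.0]
grip_width: 0.002
grip_force: 3.2
```

```bash
python3 - <<'E'
from h import *
s=monitor.read_state();print(s['t'],s['tool_pos'],yaw(),s['force'])
for c in ('wrist','top','scene'):
  capture(c)
  for t,z in (('screw_head',199),('lever_end',180),('spanner_grip',204),('other_head',199)): lm(c,t,z,3)
E
```

```text
15.1333 [585.55276518 -43.83602071 171.39481646] -0.10012514155357315 [ 8.03918884  0.10275313 -2.04815496]
wrist screw_head 0.58 183.2 67.3 [561.1  32.2 199. ]
top lever_end 0.48 244.9 163.2 [565.7 -64.1 180. ]
top spanner_grip 0.93 325.2 301.4 [ 195.3 -269.9  204. ]
top spanner_grip 0.58 389.3 189.0 [ 486.5 -447.9  204. ]
top other_head 0.64 165.1 160.3 [573.6 151.3 199. ]
top other_head 0.44 222.9 100.9 [735.8  -6.4 199. ]
scene screw_head 0.57 296.5 201.7 [559.4  36.2 199. ]
scene screw_head 0.48 296.3 200.4 [555.2  36.  199. ]
scene lever_end 0.4 259.4 210.4 [571.2 -67.3 180. ]
scene spanner_grip 0.82 190.0 136.0 [ 315.2 -265.4  204. ]
scene spanner_grip 0.81 319.8 196.0 [547.1 101.9 204. ]
scene spanner_grip 0.7 117.0 225.8 [ 613.4 -451.1  204. ]
scene other_head 0.72 341.5 205.3 [576.8 158.8 199. ]
```

>>> apply_moves(steps="-0.3 -0.1 0 -0.04 -1; -0.5 -0.1 0 -0.07 -1; -0.7 -0.1 0 -0.09 -1; -0.9 -0.2 0 -0.12 -1; -1 -0.2 0 -0.14 -1; -1.1 -0.2 0 -0.15 -1; -1.1 -0.2 0 -0.15 -1")

```text
t: 16.47
tool_pos: [574.3, -46.4, 171.5]
tool_rot: [0.003, 0.758, 0.652, 0.003]
force: [6.6, -2.3, -0.9]
grip_width: 0.002
grip_force: 3.0
```

>>> apply_moves(steps="-0.2 0 0 -0.03 -1; -0.4 -0.1 0 -0.06 -1; -0.5 -0.1 0 -0.06 -1; -0.6 -0.1 0 -0.08 -1; -0.6 -0.1 0 -0.08 -1")

```text
t: 16.88
tool_pos: [568.3, -47.2, 171.4]
tool_rot: [0.003, 0.784, 0.621, 0.003]
force: [7.2, -0.9, -0.2]
grip_width: -0.0
grip_force: 3.0
```

>>> apply_moves(steps="-0.2 0 0 -0.03 -1; -0.4 0 0 -0.06 -1; -0.4 0 0 -0.06 -1")

```text
t: 17.13
tool_pos: [564.1, -47.5, 171.4]
tool_rot: [0.003, 0.802, 0.597, 0.003]
force: [6.1, -1.7, -0.2]
grip_width: -0.001
grip_force: 2.9
```

>>> apply_moves(steps="-0.2 0 0 -0.03 -1; -0.3 0 0 -0.05 -1; -0.4 0 0 -0.06 -1; -0.4 0 0 -0.06 -1")

```text
t: 17.47
tool_pos: [560.3, -47.7, 171.4]
tool_rot: [0.003, 0.82, 0.573, 0.003]
force: [6.8, -2.1, -0.7]
grip_width: 0.002
grip_force: 3.0
```

>>> apply_moves(steps="-0.2 0 0 -0.03 -1; -0.3 0 0 -0.05 -1; -0.3 0 0 -0.05 -1")

```text
t: 17.72
tool_pos: [557.2, -47.7, 171.4]
tool_rot: [0.003, 0.834, 0.552, 0.003]
force: [6.3, -2.8, -0.0]
grip_width: 0.002
grip_force: 3.0
```

>>> apply_moves(steps="-0.2 0 0 -0.03 -1; -0.3 0.1 0 -0.05 -1; -0.3 0.1 0 -0.05 -1")

```text
t: 17.97
tool_pos: [554.9, -47.5, 171.6]
tool_rot: [0.004, 0.848, 0.531, 0.003]
force: [8.5, -5.5, -1.2]
grip_width: -0.002
grip_force: 4.0
```

```bash
python3 - <<'E'
from h import *
s=monitor.read_state();print(s['t'],s['tool_pos'],yaw(),s['force'])
w=capture('wrist')
for t,z in (('screw_head',199),('lever_end',180),('spanner_grip',204),('other_head',199)): lm('wrist',t,z,3)
a=capture('top')
for t,z in (('screw_head',199),('lever_end',180),('spanner_grip',204),('spanner_jaw',204),('other_head',199)): lm('top',t,z,4)
cv2.imwrite('pics/w7.png',w); cv2.imwrite('pics/t7.png',a)
W=cv2.resize(w[0:220],(800,344),interpolation=cv2.INTER_CUBIC)
T=cv2.resize(a[130:190,150:343],(800,249),interpolation=cv2.INTER_CUBIC)
cv2.imwrite('pics/m7.png',np.vstack([W,T]))
E
```

```text
17.9667 [554.92130684 -47.52085838 171.59186618] -25.88585432683889 [ 8.48689818 -5.50983541 -1.19807371]
wrist screw_head 0.58 171.7 73.0 [562.6  31.5 199. ]
top lever_end 0.45 240.7 175.4 [532.  -52.3 180. ]
top spanner_grip 0.78 390.3 189.8 [ 484.3 -450.3  204. ]
top spanner_grip 0.58 323.7 302.2 [ 193.2 -265.9  204. ]
top spanner_jaw 0.62 411.4 202.3 [ 450.4 -504.4  204. ]
top spanner_jaw 0.56 301.2 287.2 [ 232.2 -208.5  204. ]
top other_head 0.87 168.5 158.6 [578.1 142.1 199. ]
```

View pics/m7.png

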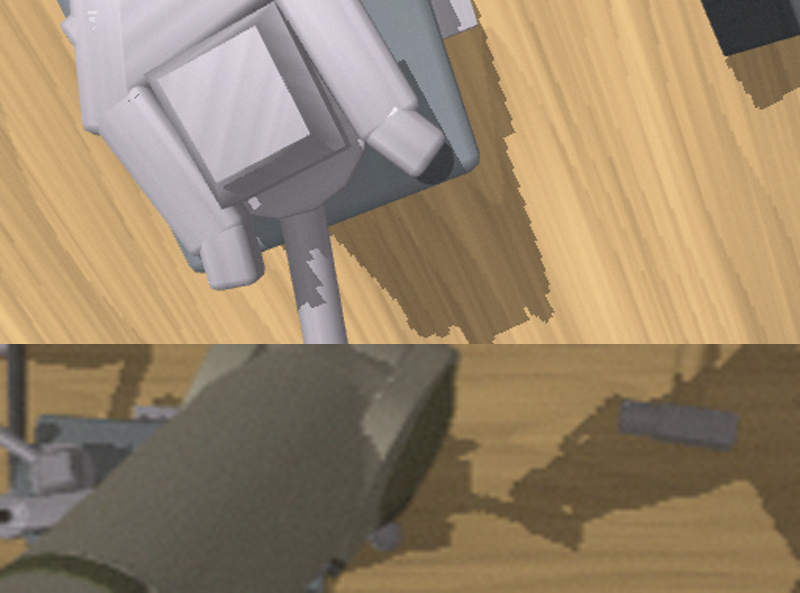

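The last view shows the jaw fully on the square head, with the lever emerging below it. I'll compute the head and lever angles from these pixels.

```bash
python3 - <<'E'
from h import *
K=calibration('wrist'); k=1.5625
g=lambda p,z:px2w(K,p[0]/k,p[1]/k,z)[:2]
ang=lambda a,b,z:round(np.degrees(np.arctan2(*(g(b,z)-g(a,z))[::-1])),1)
c=[(158,85),(256,26),(310,132),(216,185)]
print([ang(c[0],c[1],221),ang(c[3],c[2],221),ang(c[0],c[3],221)+90,ang(c[1],c[2],221)+90],np.mean([g(p,221) for p in c],0))
L=[ang((304,215),(324,340),180),ang((283,220),(303,340),182),ang((325,205),(345,340),182)]
print('lever',L, g((324,340),180))
S=np.array([562.3,31.8]);d=g((324,340),180)-S;print(np.degrees(np.arctan2(d[1],d[0])),d)
# sight line arm angles from jaw outer edges
print('jaw',ang((98,130),(205,285),209),ang((290,5),(375,140),209))
E
```

```text
[np.float64(2.0), np.float64(1.9), np.float64(0.5), np.float64(0.09999999999999432)] [561.80751029  31.17774617]
lever [np.float64(-109.5), np.float64(-109.8), np.float64(-109.5)] [543.53435716 -23.69330895]
-108.6835038674336 [-18.76564284 -55.49330895]
jaw -86.4 -83.1
```

The lever angle minus the screw creep gives locknut of about 1.25, and the force is rising, so it is at the stop. I'll give it a small firm push to confirm.

>>> apply_moves(steps="-0.2 0.1 0 -0.02 -1; -0.3 0.1 0 -0.02 -1; -0.3 0.1 0 -0.02 -1; -0.3 0.1 0 -0.02 -1")

```text
t: 18.85
tool_pos: [553.6, -47.1, 172.0]
tool_rot: [0.005, 0.852, 0.523, 0.004]
force: [12.3, -6.5, -1.4]
grip_width: -0.0
grip_force: 5.8
```

>>> apply_moves(steps="-0.2 0.1 0 -0.02 -1; -0.3 0.1 0 -0.02 -1; -0.3 0.1 0 -0.02 -1; -0.3 0.1 0 -0.02 -1")

```text
t: 19.18
tool_pos: [552.3, -46.8, 172.4]
tool_rot: [0.006, 0.858, 0.514, 0.006]
force: [16.1, -8.5, -4.2]
grip_width: -0.001
grip_force: 7.7
```

Hard stop confirmed: the force rises to 18 N with almost no motion. I'll back off, go up and over the spanner.

>>> apply_moves(steps="1.2 -0.3 0 0.02 -1; 2.8 -0.8 0 0.04 -1; 2.8 -0.8 4 0.04 -1; 2.8 -0.8 8 0.1 -1; 2.8 -0.8 12 0.2 -1; 2 3 12.5 0.3 -0.5; 1 7 12.5 0.4 0; 0.5 10.5 12.5 0.5 0; 0.4 13 12.5 0.58 0; 0.4 13 12.5 0.58 0; 0.4 13 12.5 0.58 0")

```text
t: 20.1
tool_pos: [549.2, 87.8, 295.4]
tool_rot: [0.0, 0.674, 0.739, 0.001]
force: [0.5, -0.7, -0.1]
grip_width: 0.5
grip_force: 0.0
```

```bash
python3 - <<'E'
from h import *
s=monitor.read_state();print(s['t'],s['tool_pos'],yaw(),s['force'],s['grip_width'])
w=capture('wrist');cv2.imwrite('pics/w8.png',w)
for t,z in (('spanner_grip',209),('spanner_jaw',209),('other_head',199)): lm('wrist',t,z,3)
capture('scene');capture('top')
for c in('scene','top'): lm(c,'lever_end',180)
K=calibration('wrist')
# eye hole: dark blob in the upper middle; handle edges from gradient rows
g=cv2.cvtColor(w,cv2.COLOR_BGR2GRAY)
n,_,st,ce=cv2.connectedComponentsWithStats((g[:200,180:340]<60).astype(np.uint8))
for i in range(1,n):
    if 40<st[i,4]<2500: print(st[i],ce[i]+[180,0],px2w(K,*(ce[i]+[180,0]),209).round(1))
for r in (120,150,180):
    print(r,g[r,190:330:4].tolist())
E
```

```text
20.1 [549.17955325  87.77775371 295.40051805] 5.322000961970619 [ 0.47833743 -0.69812721 -0.05787249] 0.499792421497247
wrist spanner_grip 0.89 259.8 185.5 [552.   91.8 209. ]
wrist spanner_grip 0.26 425.2 217.3 [676.3  78.3 209. ]
wrist spanner_jaw 0.95 20.9 332.8 [368.1 -50.6 209. ]
wrist other_head 0.66 299.0 105.1 [574.6 148.8 199. ]
scene lever_end 0.68 264.1 199.7 [537.2 -52.2 180. ]
top lever_end 0.73 240.3 174.9 [533.4 -51.2 180. ]
[ 75  38  14  16 179] [261.41899441  45.59217877] [544.3 184.6 209. ]
[123  44  26   8 108] [315.87037037  47.43518519] [579.3 186.6 209. ]
120 [162, 168, 158, 162, 166, 174, 173, 178, 170, 176, 171, 120, 133, 130, 133, 172, 175, 175, 170, 169, 167, 171, 98, 114, 144, 173, 171, 174, 173, 167, 172, 165, 117, 138, 128]
150 [173, 168, 160, 160, 168, 169, 172, 167, 169, 169, 126, 132, 131, 132, 132, 167, 177, 172, 172, 166, 164, 173, 102, 80, 83, 79, 83, 84, 80, 82, 80, 128, 129, 128, 127]
180 [174, 171, 164, 165, 164, 161, 163, 166, 143, 131, 130, 133, 130, 128, 131, 164, 171, 168, 173, 169, 167, 172, 98, 128, 131, 129, 131, 128, 122, 126, 127, 125, 127, 130, 125]
```

The lever stayed tight: its ball is at about (535,-52). I'll grip the spanner again.

>>> apply_moves(steps="0.5 0.4 -3 0.02 0; 0.5 0.4 -6 0.02 0; 0.5 0.4 -8 0.02 0; 0.5 0.4 -9.3 0.02 0; 0.5 0.4 -9.3 0.02 0; 0.5 0.4 -9.3 0.02 0; 0.5 0.4 -9.3 0.02 -0.3; 0.5 0.4 -9.3 0.02 -1; 0.5 0.4 -9.3 0.02 -1; 0.5 0.4 -9.3 0.02 -1; 0.5 0.4 -9.3 0.02 -1", grip_force=80)

```text
t: 21.42
tool_pos: [554.9, 90.9, 202.8]
tool_rot: [0.001, 0.667, 0.745, 0.001]
force: [-1.3, -0.9, 6.1]
grip_width: 0.224
grip_force: 78.8
```

>>> apply_moves(steps="0 0 0.3 0 -1; 0 0 0.7 0 -1; 0 0 1.1 0 -1; 0 0 1.1 0 -1", grip_force=110)

```text
t: 21.75
tool_pos: [554.8, 91.2, 212.5]
tool_rot: [0.001, 0.667, 0.745, 0.001]
force: [5.0, -0.3, -13.8]
grip_width: 0.204
grip_force: 108.8
```

>>> apply_moves(steps="0 0 0.6 0 -1; 0 0 1.4 0 -1; 0 0 3.5 0 -1; 0 0 6.5 0 -1; 0 0 9 0 -1; -0.5 -3 9 0 -1; -1.5 -7 9 0 -1; -2.5 -11 9 0 -1; -3.5 -15 9 0 -1; -4.5 -19 9 0 -1; -5.5 -23 9 0 -1; -6.5 -27 9 0 -1")

```text
t: 22.75
tool_pos: [487.7, -180.4, 302.9]
tool_rot: [-0.0, 0.667, 0.745, 0.0]
force: [0.8, 0.2, -3.8]
grip_width: 0.208
grip_force: 110.3
```

>>> apply_moves(steps="0 -1 -2 0 -1; 0 -1 -6 0 -1; 0 -1 -10 0 -1; 0 -1 -14 0 -1; 0 -1 -18 0 -1; 0 -1 -22 0 -1; 0 -1 -25 0 -1; 0 -1 -27 0 -1; 0 -1 -28 0 -1; 0 -1 -28 0 -1")

```text
t: 23.58
tool_pos: [488.4, -188.8, 20.9]
tool_rot: [-0.001, 0.667, 0.745, -0.0]
force: [0.1, 0.3, -2.4]
grip_width: 0.209
grip_force: 110.3
```

```bash
python3 - <<'E'
from h import *
s=monitor.read_state();print(s['t'],s['tool_pos'],yaw(),s['force'],s['grip_width'])
capture('scene')
for t,z in (('lever_end',180),('screw_head',199),('spanner_grip',5),('jar',0),('doming_block',0),('hammer',0)): lm('scene',t,z)
E
```

```text
23.5833 [ 488.3651102  -188.79343881   20.86103133] 6.342438725092605 [ 0.06497299  0.27861019 -2.41356118] 0.20876146605672713
scene lever_end 0.45 261.5 200.6 [539.8 -59.7 180. ]
scene screw_head 0.87 294.1 203.9 [566.1  28.9 199. ]
scene spanner_grip 0.86 191.6 138.4 [ 163.6 -289.4    5. ]
scene spanner_grip 0.71 118.3 223.6 [ 498.5 -512.5    5. ]
scene spanner_grip 0.55 221.3 210.9 [ 468.  -184.6    5. ]
scene jar 0.61 363.4 166.4 [312.9 306.3   0. ]
scene doming_block 0.91 291.2 309.8 [799.   12.4   0. ]
scene hammer 0.88 180.8 298.9 [ 752.2 -304.     0. ]
```

>>> apply_moves(steps="0 0 -0.8 0 -1; 0 0 -1.3 0 -1; 0 0 -1.6 0 -1; 0 0 -1.7 0 -1; 0 0 -1.7 0 -1; 0 0 -1.7 0 -0.4; 0 0 -1.7 0 0; 0 0 -1.7 0 0; 0 0 -1.7 0 0")

```text
t: 24.68
tool_pos: [489.3, -189.1, 5.5]
tool_rot: [0.0, 0.667, 0.745, 0.0]
force: [0.0, 0.2, -0.4]
grip_width: 0.499
grip_force: 0.0
```

>>> apply_moves(steps="0 0 2 0 0; 0 0 5 0 0; 0 0 9 0 0; 0 0 13 0 0; 0 0 17 0 0; 0 0 17 0 0")

```text
t: 25.18
tool_pos: [491.5, -190.5, 181.6]
tool_rot: [0.004, 0.667, 0.745, 0.002]
force: [-0.0, -0.2, 0.5]
grip_width: 0.5
grip_force: 0.0
```

```bash
python3 - <<'E'
from h import *
s=monitor.read_state();print(s['t'],s['tool_pos'],s['force'],s['grip_width'])
capture('wrist');lm('wrist','spanner_grip',5);lm('wrist','spanner_jaw',5)
capture('scene')
for t,z in (('spanner_grip',5),('spanner_jaw',5),('lever_end',180)): lm('scene',t,z)
E
```

```text
25.1833 [ 491.4885015  -190.46096311  181.61268993] [-0.00454363 -0.2447335   0.49308717] 0.4995071625179877
wrist spanner_grip 0.76 249.7 166.1 [ 486.3 -189.     5. ]
wrist spanner_jaw 0.8 253.0 220.9 [ 494.2 -244.1    5. ]
scene spanner_grip 0.92 119.3 223.9 [ 499.8 -509.3    5. ]
scene spanner_grip 0.62 224.4 216.2 [ 488.1 -174.7    5. ]
scene spanner_jaw 0.74 199.7 216.5 [ 485.3 -254.     5. ]
scene spanner_jaw 0.62 364.8 167.3 [320.4 308.7   5. ]
scene spanner_jaw 0.58 93.8 215.0 [ 463.2 -595.4    5. ]
scene lever_end 0.58 264.1 199.0 [534.8 -52.1 180. ]
```

The spanner lies on the bench at about (487,-189), the lever still stands at the tight position, and the bystanders haven't moved. I'm handing the job in.

```bash
python3 -c "
from h import *
print(ctrl.finish_job())"
```

```text
the job is handed in; nothing more can be done
None
```

I handed the job in at about 25 s of the 67 s: by my camera and force readings, the locknut is hard tight (about 1.25 rad, firm stop at 18 N), the screw crept about 0.1 rad, the spanner lies on the bench about 180 mm clear of the mill, and hammer, doming block and jar stayed where they were; no verdict was returned.

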